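# Slide the sold picture between the book bundles to the wrapping card

## Robot

A 6-joint arm with a two-finger parallel gripper is mounted at the origin on the work surface. World frame = base frame: x ahead of the robot, y to its left, z up, the work surface at z = 0. Lengths are in mm, angles in rad, forces in N, time in s.
With the tool pointing down it reaches from about 400 to 925 mm from the base axis. Payload 12.5 kg.
Tool frame: the origin (TCP) lies where the fingers leave the gripper's body, on its centre line; the fingertips stand 78 mm ahead of it and the grasp point (between the pads) lies 59 mm ahead of it (env.tip_extent is the distance from the TCP to the fingertips, in mm); z points along the fingers, y is the direction in which the jaws open and shut (so a half turn about z gives the same grasp; the last joint's range is limited). The gripper opens to 95 mm and grips with 3 to 60 N. Pads are 20 mm wide; open, the fingers measure 119 mm over their backs; the gripper's body (75 mm by 180 mm) begins 59 mm behind the grasp point.
Start: joints at [1.227, 0.491, 1.559, -0, 1.092, -0.106], TCP at [147.207, 607.427, 292.261] pointing down, gripper open.
Joint ranges: [-3.1, 3.1], [-0.84, 2.19], [0.05, 2.79], [-1.13, 4.28], [0.06, 2.93], [-2.69, 2.69]. Speed limits (rad/s): [2.22, 2.22, 2.79, 3.14, 3.14, 3.14].

## Interface

Orientations are given as [roll, pitch, yaw] about the fixed x, y, z axes, in that order (R = Rz(yaw) Ry(pitch) Rx(roll)).
In Python, from cell import env gives the robot as it stands. The module is installed in compiled form; this text tells all that it offers.
- The arm moves only by the tool play_rows, never from a script. Its argument "targets" is a list of rows, each an object with "linear": the shift along the tool's x, y, z in mm, a list of three; "turn": the turn about the tool's z in rad. A call has 1 to 20 rows; each row is the pose to reach, as a shift and turn from the pose commanded when the call began, along the tool's axes at that moment; what a row does not reach only later rows make up. A row lasts 1/8 s, in which the tool goes at most 62.5 mm and 10.7 degrees, less where a joint would pass 70% of its speed; a pose out of reach is approached as far as the arm can. A call with a gripper value outside its range is refused whole. "hand" is the finger opening in mm, from 0 to 95.1, set as the call begins (left out, the last holds). The fingers move at their own pace and stop on an object; the grip force is fixed at half the most. Time passes only in rows, so rows that repeat a pose let the fingers close. It gives the time, the measured TCP pose, the force and the opening at its end, in the units of the state.
- env.state(): the state, without advancing time (a new reading comes with each control period).
- env.read_camera(name): name is "side" or "top" or "wrist"; returns (picture, depth): 400x640x3 uint8, red, green, blue; 400x640 float32, mm along the optical axis (not along the pixel's ray), 0 where there is no reading.
- env.camera_params(name): a dict with "fx", "fy", "cx", "cy" (pixels), "k1" (the pictures are not rectified: a ray, as slopes to the right and down, at radius r is drawn at 1 + k1 r^2 times it, then the intrinsics apply), "R" (3x3) and "t" (3): a world point X has camera coordinates R X + t. Camera axes: x right, y down, z forward; pixel columns grow to the right and rows downward; lengths in mm; the calibration is good to about 2 mm. A picture is of the moment at which its call begins: read the wrist's pose just before it. camera_params takes no time and is no camera call; for the wrist camera it gives the pose at the moment of the call.
- env.job_done(): hands the job in, once; it reports no verdict.
The state is a dict: "t": time; "joints": joint angles; "qvel": joint speeds; "tau": joint torques, N m; "eef_pos": TCP position; "tcp_rot": TCP orientation; "ft_force": force on the tool from outside, world axes, zero at the start; "moment": the same for the moment, N m; "opening": opening from 0.0 (shut) to 1.0 (fully open).
Only numpy, scipy, OpenCV 4.12 (cv2) and the standard library are available. Lean on these libraries where they do the work, as an engineer would, in place of code of your own. Each camera call takes 0.05 s, during which the arm holds its last target.

## Task

A small framed picture lies face up on the market stall; its glass is loose, so it must stay flat on the counter and never be lifted or tipped. Push it with the fingers through the narrow gap between the two bundles of books and on until the whole frame lies on the yellow wrapping card behind them, square with the card, then draw the hand away. Leave the vase, the bell and the jar where they stand.

Things in the scene. Friction and masses are not known exactly. Their poses are not given: they have to be found in the camera images.
- picture: small framed picture lying face up: dark wooden frame 120 mm (its x) by 90 mm (its y), 22 mm thick, 0.25 to 0.5 kg, with a landscape (blue sky, green field) behind glass; slides on the counter. Origin: centre of its underside, z up. It starts in front of the gap with its 120 mm length roughly along the way through, up to 0.4 rad askew and up to 40 mm to either side of the middle of the gap
- books: two bundles of books, each 100 mm (x) by 110 mm (y), 60 mm high, fixed to the counter, with a straight gap 96 mm wide between them. Origin: middle of the gap, at counter height. x points through the gap from the picture's side to the card's (gap from x = -50 to +50 mm); y points across (side faces at y = -48 and +48 mm; upright corners at both mouths rounded, radius 12 mm)
- card_center (a point): centre of the yellow wrapping card, 150 mm past the origin of the books along their x, at counter height. The card is flat on the counter (under 1 mm, no edge to climb), 190 mm along the books' x and 130 mm along their y; axes parallel to those of the books
- vase: small white ceramic vase, 52 mm wide, 68 mm high, loose; stands close to the card, either beside it on the books' -y side or past its far end (+x). Origin: centre of its underside
- bell: small brass hand bell, 52 mm wide, 64 mm high, loose; stands close to the card, in the other of the vase's two places. Origin: centre of its underside
- jar: green glass jar with a red cap, 48 mm wide, 55 mm high, loose; stands some way off the picture's starting place, on the books' +y side. Origin: centre of its underside
Things that resemble listed ones, but are neither listed nor needed, are in the scene too. Several things look just like the vase: the one meant starts nearest to the robot's base. Several things have the shape of the bell; the one meant has the colours described above.

How it is judged (in metres and radians):
On the way:
1. the picture is in the gap between the two bundles of books, lying flat (x of picture in the frame of books between -0.035 and 0.035 m and y of picture in the frame of books between -0.012 and 0.012 m and angle between the x axis of picture and the x axis of books, either way round below 0.15 rad and height (world z) of picture below 0.006 m), for 0.1 s.
At the end, for the whole second after the job is handed in: having gone through the gap, the picture lies flat and at rest on the card: centre within 38 mm of the card centre along the way through, 23 mm across (a few mm overhang at most), square to 0.2 rad; vase, bell and jar upright within 20 mm of their starts (x of picture in the frame of card_center between -0.038 and 0.038 m and y of picture in the frame of card_center between -0.023 and 0.023 m and angle between the x axis of picture and the x axis of books, either way round below 0.2 rad and height (world z) of picture below 0.004 m and angle between picture's own z axis and vertical below 0.05 rad and linear speed of picture below 0.01 m/s and angular speed of picture below 0.05 rad/s and distance of each of vase, bell, jar from where it was at the start of the episode below 0.02 m and angle between each of vase, bell, jar's own z axis and vertical below 0.1 rad); the robot touches nothing.
It fails at once if the picture is lifted or tipped (height (world z) of picture above 0.01 m or angle between picture's own z axis and vertical above 0.15 rad).
It fails at once if the vase is shoved or knocked over (distance of vase from where it was at the start of the episode above 0.02 m or angle between vase's own z axis and vertical above 0.3 rad).
It fails at once if the bell is shoved or knocked over (distance of bell from where it was at the start of the episode above 0.02 m or angle between bell's own z axis and vertical above 0.3 rad).
It fails at once if the jar is shoved or knocked over (distance of jar from where it was at the start of the episode above 0.02 m or angle between jar's own z axis and vertical above 0.3 rad).
It also fails if it takes over 64 s, if anything falls off the work surface, if the arm or the gripper's body presses on something with over 40 N, if the wrist force passes 120 N, or if a joint passes its speed limit or range.

## Working session

There is one attempt and no reset: what is moved stays moved. The work goes in short steps, Python scripts to look and compute and a tool call to move; the robot and the scene stay as the last step left them, time stands still between calls to the robot, and variables do not carry over. Pictures are saved under pics/ and viewed, and the job is handed in when it is done.

Besides the shell and the picture viewer there is one more tool, called after "Call:" as name(argument=value, ...), one argument or row to a line, values as JSON. play_rows: Moves the arm, as the interface text tells. Its arguments: {"type":"object","properties":{"targets":{"type":"array","items":{"type":"object","properties":{"linear":{"type":"array","items":{"type":"number"}},"turn":{"type":"number"}}}},"hand":{"type":"number"}},"required":["targets"]}

```bash
mkdir -p pics; python3 - <<'E'
from cell import env
import cv2,numpy as np
print(env.state(), env.tip_extent)
for n in ("top","side"):
    im,d=env.read_camera(n); np.savez(f"{n}0.npz",im=im,d=d)
    cv2.imwrite(f"pics/{n}0.png",im[:,:,::-1]); print(n,env.camera_params(n))
E
```

```text
{'t': 0.0, 'joints': array([ 1.22740815e+00,  4.91575400e-01,  1.55948032e+00,  1.69831231e-05,
        1.09170379e+00, -1.05595118e-01]), 'qvel': array([ 0.00069722, -0.00045195, -0.0004511 ,  0.00031452,  0.00140934,
        0.00021606]), 'tau': array([ 2.40480033e-03, -6.12640214e+01, -2.58178210e+01,  6.93633920e-02,
        4.82752465e-02, -8.12989288e-05]), 'eef_pos': array([147.13858244, 607.25861461, 291.64122765]), 'tcp_rot': array([-3.14043388e+00, -1.37964098e-04,  2.90379167e+00]), 'ft_force': array([-0.36674019,  0.66486313,  0.12482721]), 'moment': array([0.03818045, 0.01553676, 0.03279757]), 'opening': 1.004586420630932} 77.60000000000001
top {'fx': 376.68623989571665, 'fy': 376.68623989571665, 'cx': 316.6252188035226, 'cy': 207.91492061546904, 'k1': -0.02764704226606145, 'R': array([[-0.02193967, -0.99963943,  0.01548082],
       [-0.98453369,  0.01891084, -0.17417176],
       [ 0.17381621, -0.01906266, -0.98459359]]), 't': array([ -5.44562943, 486.2309776 , 862.82165649])}
side {'fx': 390.85073914088184, 'fy': 390.85073914088184, 'cx': 328.1319721076934, 'cy': 199.8330937669027, 'k1': -0.06630405657128831, 'R': array([[-0.99937329, -0.03474234, -0.00678262],
       [-0.01872415,  0.68143986, -0.73163455],
       [ 0.03004064, -0.73104903, -0.68166332]]), 't': array([483.63814941,  28.20534607, 946.21745546])}
```

View pics/top0.png

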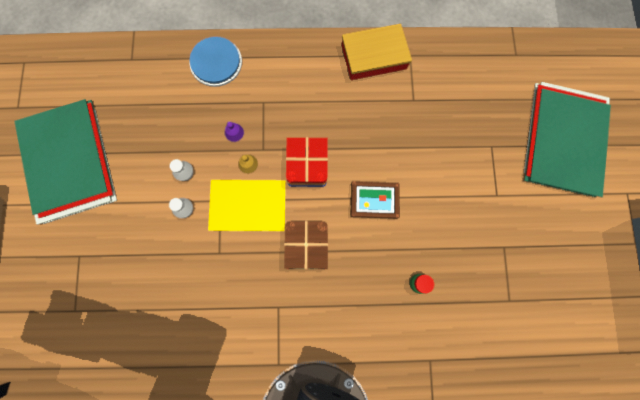

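View pics/side0.png

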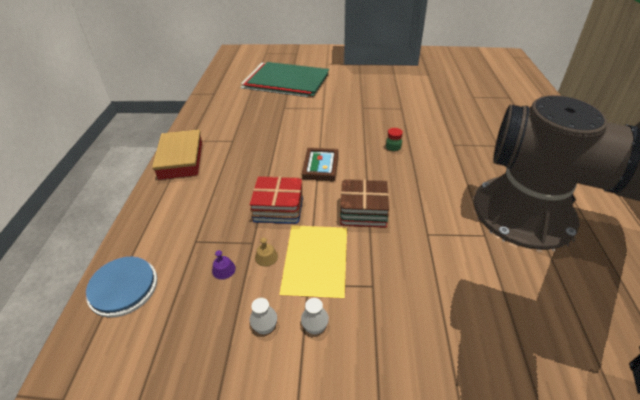

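```bash
cat > h.py <<'E'
from cell import env
import cv2,numpy as np
def ray(cp,uv):
    uv=np.asarray(uv,float).reshape(-1,2)
    d=(uv-[cp['cx'],cp['cy']])/[cp['fx'],cp['fy']]
    s=d.copy()
    for _ in range(20): s=d/(1+cp['k1']*(s**2).sum(1,keepdims=True))
    R=np.array(cp['R']);t=np.array(cp['t'])
    return -R.T@t,(np.c_[s,np.ones(len(s))])@R
def onz(cp,uv,z):
    o,r=ray(cp,uv); return o+r*((z-o[2])/r[:,2])[:,None]
def mask_rect(m,cp,z):
    cs,_=cv2.findContours(m.astype(np.uint8),cv2.RETR_EXTERNAL,cv2.CHAIN_APPROX_NONE)
    c=max(cs,key=cv2.contourArea)[:,0,:]
    P=onz(cp,c,z)[:,:2]
    return cv2.minAreaRect(P.astype(np.float32)),c
E
python3 - <<'E'
from h import *
for n in("top","side"):
    f=np.load(n+"0.npz");im=f['im'];cp=env.camera_params(n)
    h=cv2.cvtColor(im,cv2.COLOR_RGB2HSV);H,S,V=h[...,0],h[...,1],h[...,2]
    y=(H>24)&(H<34)&(S>200)&(V>180)
    print(n,"card",y.sum(),mask_rect(y,cp,0)[0])
    cs,_=cv2.findContours(((V<110)).astype(np.uint8),cv2.RETR_EXTERNAL,cv2.CHAIN_APPROX_NONE)
    for c in cs:
        if cv2.contourArea(c)>150: print(n,cv2.boundingRect(c),cv2.contourArea(c))
f=np.load("top0.npz")
im=cv2.resize(f['im'][120:300,160:440],None,fx=2.85,fy=2.85,interpolation=cv2.INTER_CUBIC)
cv2.imwrite("pics/topz.png",im[:,:,::-1])
f=np.load("side0.npz")
im=cv2.resize(f['im'][120:340,200:420],None,fx=2.7,fy=2.7,interpolation=cv2.INTER_CUBIC)
cv2.imwrite("pics/sidez.png",im[:,:,::-1])
E
```

```text
top card 3842 ((505.1770324707031, 159.74122619628906), (189.37265014648438, 128.13528442382812), 88.8817138671875)
top (123, 365, 92, 35) 1940.5
top (276, 361, 84, 39) 2285.5
top (46, 292, 73, 22) 324.0
top (628, 200, 12, 71) 207.5
top (523, 89, 73, 108) 321.0
top (341, 42, 68, 37) 350.5Traceback (most recent call last):
  File "<stdin>", line 6, in <module>
  File "h.py", line 14, in mask_rect
    c=max(cs,key=cv2.contourArea)[:,0,:]
      ~~~^^^^^^^^^^^^^^^^^^^^^^^^
ValueError: max() iterable argument is empty
```

```bash

python3 - <<'E'
from h import *
f=np.load("side0.npz");im=f['im'];print(im[260,315],im[165,335])
f=np.load("top0.npz");im=f['im']
print(im[183:190,375], im[200,345:356],im[200,306])
z=cv2.resize(im[120:300,160:440],None,fx=2.85,fy=2.85,interpolation=cv2.INTER_CUBIC)
cv2.imwrite("pics/topz.png",z[:,:,::-1])
f=np.load("side0.npz")
z=cv2.resize(f['im'][120:340,200:420],None,fx=2.7,fy=2.7,interpolation=cv2.INTER_CUBIC)
cv2.imwrite("pics/sidez.png",z[:,:,::-1])
E
```

```text
[243 224 103] [102  64  47]
[[120  73  43]
 [126  76  46]
 [123  75  46]
 [121 100  89]
 [219 222 218]
 [243 247 245]
 [195 224 205]] [[206 149  90]
 [206 149  89]
 [207 150  90]
 [206 148  89]
 [181 131  78]
 [111  80  49]
 [ 71  45  27]
 [103  62  37]
 [117  70  43]
 [124  75  45]
 [129  81  54]] [178 129  75]
```

View pics/topz.png

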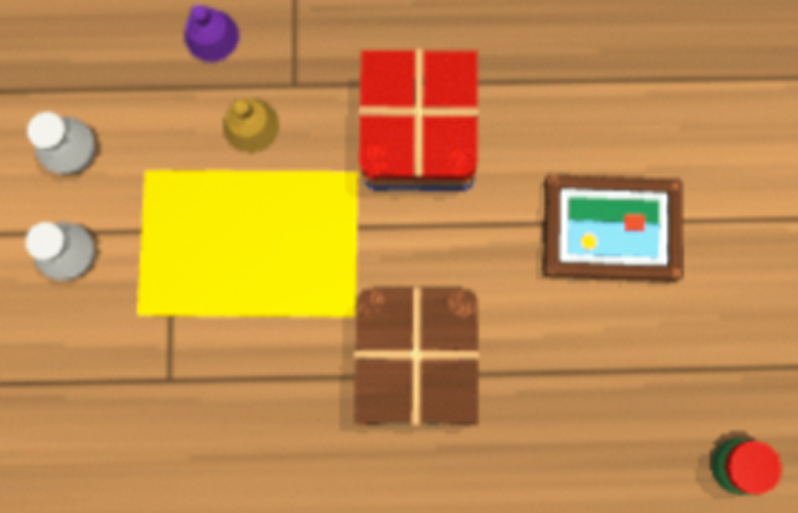

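View pics/sidez.png

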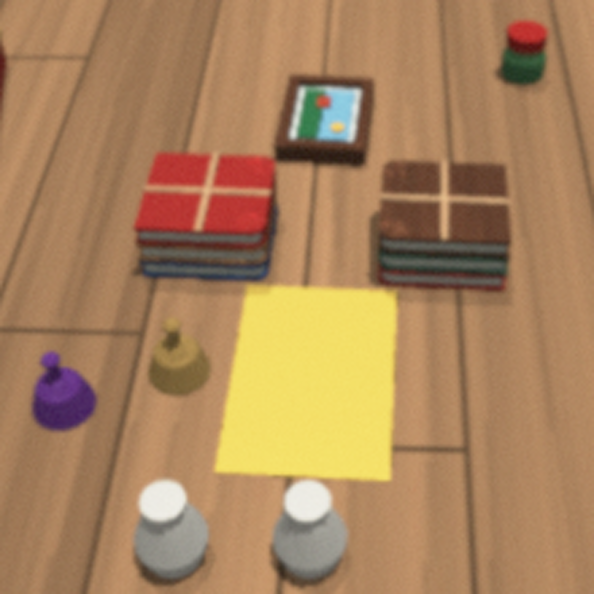

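```bash

cat >> h.py <<'E'
def meas(im,cp,n='top'):
    """pose of picture from inner bright+coloured? use dark frame + interior filled; top face z=22"""
    R,G,B=[im[...,i].astype(int) for i in range(3)]
    return R,G,B
def loc(box,im,cp,test,z):
    x0,y0,x1,y1=box
    m=np.zeros(im.shape[:2],np.uint8); R,G,B=[im[...,i].astype(int) for i in range(3)]
    m[y0:y1,x0:x1]=test(R,G,B)[y0:y1,x0:x1]
    return mask_rect(m,cp,z)[0]
E
python3 - <<'E'
from h import *
for n,pb,thr in(("top",(335,170,415,230),140),("side",(296,140,345,185),120)):
    f=np.load(n+"0.npz");im=f['im'];cp=env.camera_params(n)
    print(n,"outer",loc(pb,im,cp,lambda R,G,B:(R<thr)|(B>110),22))
    print(n,"inner white",loc(pb,im,cp,lambda R,G,B:(B>130),22))
    if n=="side": print("card",loc((270,215,360,305),im,cp,lambda R,G,B:(R>220)&(G>200)&(B<150),0))
    if n=="top":
        print("card",loc((190,170,300,240),im,cp,lambda R,G,B:(R>220)&(G>200)&(B<80),0))
        print("brown",loc((275,215,335,275),im,cp,lambda R,G,B:(R<160),60))
        print("red",loc((275,130,335,185),im,cp,lambda R,G,B:(R>170)&(G<60),60))
        print("jarcap",loc((400,265,440,300),im,cp,lambda R,G,B:(R>170)&(G<60),55))
        print("vase cap",loc((160,190,210,225),im,cp,lambda R,G,B:(B>200),68))
        print("bell",loc((225,145,268,178),im,cp,lambda R,G,B:(R<170)&(B<70),20))
E
```

```text
top outer ((507.99932861328125, -158.52163696289062), (124.35511016845703, 91.37294006347656), 86.73764038085938)
top inner white ((508.9812316894531, -159.87466430664062), (91.9240951538086, 65.05854797363281), 86.81282043457031)
card ((505.1779479980469, 159.78814697265625), (189.2787628173828, 128.13528442382812), 88.8817138671875)
brown ((368.38323974609375, 49.956703186035156), (66.9917984008789, 52.622711181640625), 88.7859115600586)
red ((573.9678955078125, 34.70429229736328), (43.046932220458984, 49.60036849975586), 89.08492279052734)
jarcap ((302.0196838378906, -259.0789794921875), (37.27012634277344, 38.95516586303711), 86.26612854003906)
vase cap ((497.20562744140625, 314.4214172363281), (28.709815979003906, 25.72231101989746), 2.3414793014526367)
bell ((603.9459228515625, 154.50802612304688), (42.160911560058594, 49.181026458740234), 26.852638244628906)
side outer ((510.5579833984375, -145.67147827148438), (143.16485595703125, 89.01753997802734), 86.94082641601562)
side inner white ((497.2285461425781, -156.09274291992188), (42.10628890991211, 88.9565200805664), 1.0979546308517456)
card ((506.638427734375, 158.39620971679688), (189.58363342285156, 127.98017883300781), 88.64360809326172)
```

Call:
play_rows(
  targets=[
    {"linear": [-305,-318,0],"turn": 0.6},
    {"linear": [-610,-636,0],"turn": 1.354},
    {"linear": [-610,-636,0],"turn": 1.354},
    {"linear": [-610,-636,0],"turn": 1.354},
    {"linear": [-610,-636,0],"turn": 1.354},
    {"linear": [-610,-636,0],"turn": 1.354},
    {"linear": [-610,-636,0],"turn": 1.354},
    {"linear": [-610,-636,0],"turn": 1.354},
    {"linear": [-610,-636,0],"turn": 1.354},
    {"linear": [-610,-636,0],"turn": 1.354},
    {"linear": [-610,-636,0],"turn": 1.354},
    {"linear": [-610,-636,0],"turn": 1.354},
    {"linear": [-610,-636,0],"turn": 1.354},
    {"linear": [-610,-636,0],"turn": 1.354},
    {"linear": [-610,-636,0],"turn": 1.354},
    {"linear": [-610,-636,0],"turn": 1.354},
    {"linear": [-610,-636,0],"turn": 1.354},
    {"linear": [-610,-636,0],"turn": 1.354},
  ],
  hand=0,
)

```text
t: 2.35
eef_pos: [589.9, -153.2, 292.6]
tcp_rot: [3.141, -0.0, 1.551]
ft_force: [0.6, 0.9, -0.4]
opening: 0.004
```

```bash

python3 - <<'E'
from h import *
print(env.state()['joints'])
cp=env.camera_params("wrist");im,d=env.read_camera("wrist");np.savez("w1.npz",im=im,d=d)
cv2.imwrite("pics/w1.png",im[:,:,::-1]);print(cp)
f=np.load("top0.npz");im=f['im'];cp=env.camera_params("top")
for c in (295,306,320):
  print(im[176:194,c].tolist()); print(im[214:226,c].tolist())
  print(onz(cp,[[c,182.5],[c,221]],60).round(1))
E
```

```text
[-3.62460252e-01  4.68344585e-01  1.59827994e+00  1.58722983e-04
  1.07469028e+00 -3.42902861e-01]
{'fx': 277.27644000399954, 'fy': 277.27644000399954, 'cx': 317.90945753034964, 'cy': 201.61737565511052, 'k1': -0.02489597155312507, 'R': array([[ 9.99819499e-01, -1.89741414e-02,  9.75323617e-04],
       [-1.85891815e-02, -9.66345899e-01,  2.56573667e-01],
       [-3.92576507e-03, -2.56545486e-01, -9.66524186e-01]]), 't': array([-593.62515998, -166.19290973,  353.9725071 ])}
[[220, 31, 17], [228, 35, 19], [231, 35, 20], [224, 32, 19], [202, 28, 19], [149, 24, 18], [104, 30, 19], [101, 55, 32], [90, 64, 48], [60, 55, 67], [66, 61, 69], [139, 103, 71], [174, 127, 77], [193, 141, 84], [205, 149, 89], [208, 151, 91], [209, 153, 91], [211, 153, 92]]
[[206, 150, 91], [202, 148, 88], [200, 146, 88], [201, 146, 90], [204, 147, 91], [203, 146, 90], [167, 119, 72], [132, 85, 51], [131, 79, 46], [134, 80, 48], [136, 81, 49], [133, 80, 47]]
[[545.5  35.1  60. ]
 [452.8  36.2  60. ]]
[[238, 184, 117], [236, 183, 117], [235, 182, 116], [234, 180, 116], [231, 176, 114], [180, 125, 80], [109, 50, 32],
[... 214 characters left out ...]
8], [205, 148, 90], [206, 149, 89], [208, 151, 93], [201, 149, 94], [220, 168, 107], [234, 186, 119], [236, 188, 121], [235, 187, 120], [235, 187, 120]]
[[545.    8.9  60. ]
 [452.3  10.4  60. ]]
[[233, 37, 23], [237, 39, 24], [232, 38, 27], [231, 32, 17], [235, 37, 22], [189, 28, 19], [116, 23, 17], [95, 47, 28], [81, 59, 43], [57, 52, 61], [58, 55, 67], [142, 105, 72], [189, 137, 83], [204, 148, 90], [209, 151, 93], [210, 152, 92], [211, 152, 93], [213, 155, 94]]
[[207, 151, 91], [203, 146, 88], [203, 146, 88], [205, 149, 89], [209, 151, 90], [207, 150, 91], [169, 119, 72], [136, 88, 52], [143, 86, 51], [153, 91, 54], [156, 93, 54], [152, 91, 54]]
[[544.4 -24.5  60. ]
 [451.7 -22.3  60. ]]
```

View pics/w1.png

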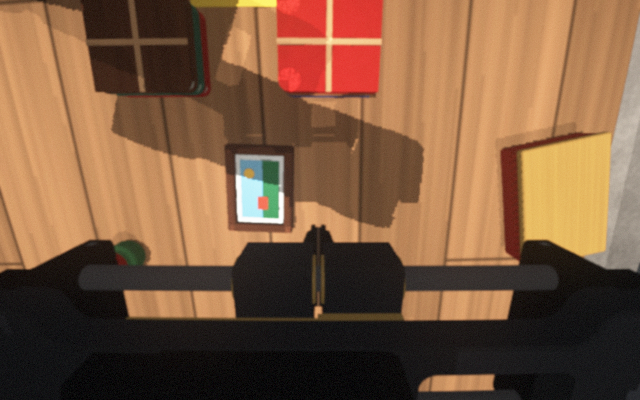

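```bash

python3 - <<'E'
from h import *
cp=env.camera_params("wrist");im=np.load("w1.npz")['im']
print(im[190,220:305].tolist()[::3])
print(im[110,195:285:3].tolist())
print("inner",loc((225,140,297,233),im,cp,lambda R,G,B:(B>120),22))
print("outer",loc((215,135,300,240),im,cp,lambda R,G,B:(R<82)|(B>110),22))
z=cv2.resize(im[0:240,80:400],None,fx=2.5,fy=2.5,interpolation=cv2.INTER_CUBIC)
cv2.imwrite("pics/w1z.png",z[:,:,::-1])
E
```

```text
[[228, 170, 116], [228, 171, 118], [179, 125, 87], [137, 85, 63], [119, 75, 54], [110, 92, 82], [253, 253, 251], [230, 247, 251], [193, 241, 250], [192, 242, 250], [193, 242, 251], [195, 242, 251], [195, 242, 251], [200, 244, 252], [152, 220, 230], [87, 176, 115], [96, 183, 121], [87, 177, 114], [90, 179, 117], [92, 175, 116], [170, 173, 168], [117, 106, 101], [74, 48, 38], [71, 48, 37], [70, 44, 36], [125, 90, 62], [125, 93, 65], [131, 95, 69], [134, 97, 65]]
[[127, 88, 57], [117, 83, 54], [119, 84, 60], [123, 85, 57], [128, 87, 57], [128, 89, 58], [120, 83, 57], [103, 74, 51], [94, 64, 42], [100, 73, 50], [95, 68, 42], [97, 66, 45], [96, 67, 47], [100, 70, 49], [92, 65, 47], [87, 58, 39], [87, 63, 45], [84, 61, 40], [95, 67, 48], [101, 72, 47], [103, 74, 52], [96, 66, 46], [67, 48, 34], [93, 65, 45], [107, 75, 51], [101, 70, 50], [96, 62, 41], [101, 68, 48], [101, 69, 46], [94, 64, 44]]
inner ((511.6814270019531, -159.76409912109375), (93.07386016845703, 64.52930450439453), 87.03334045410156)
outer ((513.7938232421875, -147.33937072753906), (118.71105194091797, 88.1852798461914), 87.6298828125)
```

View pics/w1z.png

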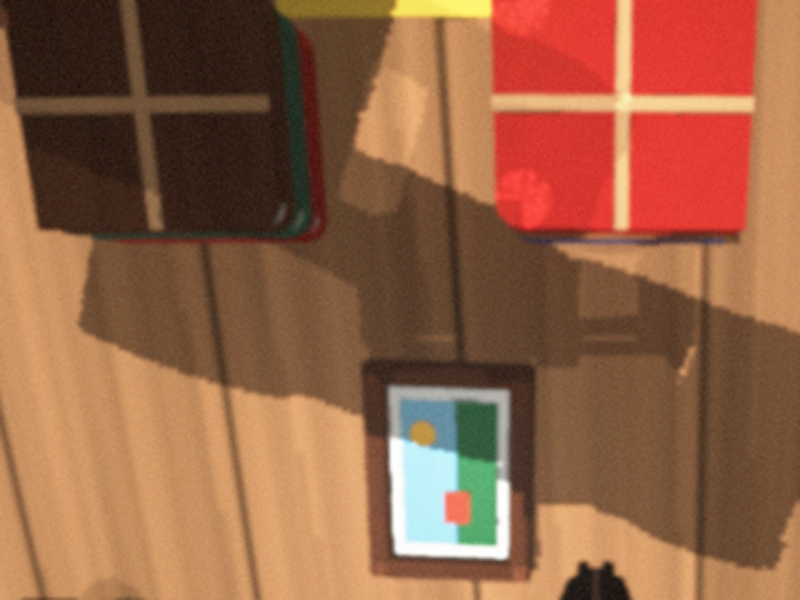

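```bash

python3 - <<'E'
from h import *
cp=env.camera_params("wrist");im=np.load("w1.npz")['im']
for r in (50,64): print(r,im[r,183:215].tolist(),im[r,272:284].tolist())
print(onz(cp,[[191,50],[276.5,50],[193,64],[277,64]],60).round(1)); print(onz(cp,[[208,64]],5))
E
```

```text
50 [[52, 33, 19], [56, 36, 27], [54, 33, 21], [52, 35, 26], [50, 31, 21], [40, 16, 8], [41, 23, 16], [46, 29, 21], [51, 35, 24], [47, 28, 20], [52, 32, 22], [46, 32, 22], [41, 37, 30], [32, 45, 35], [35, 44, 33], [35, 49, 37], [28, 40, 28], [38, 45, 34], [53, 44, 34], [68, 33, 26], [78, 27, 21], [79, 23, 18], [82, 26, 18], [84, 26, 22], [88, 41, 29], [86, 46, 29], [96, 64, 44], [90, 60, 41], [93, 65, 42], [93, 66, 47], [93, 64, 41], [90, 63, 39]] [[196, 140, 96], [193, 139, 91], [191, 134, 90], [197, 139, 93], [194, 125, 82], [199, 99, 68], [206, 69, 56], [205, 52, 45], [205, 52, 44], [204, 51, 41], [204, 57, 45], [207, 53, 43]]
64 [[53, 32, 23], [47, 25, 16], [53, 32, 18], [55, 37, 26], [52, 29, 19], [54, 32, 20], [51, 30, 23], [43, 25, 14], [44, 23, 17], [43, 23, 20], [44, 27, 17], [48, 29, 19], [49, 37, 26], [38, 34, 24], [39, 47, 39], [35, 47, 35], [35, 46, 36], [35, 48, 37], [38, 50, 37], [51, 42, 34], [66, 36, 30], [73, 23, 15], [80, 22, 16], [81, 27, 25], [78, 20, 14], [82, 35, 22], [86, 49, 31], [98, 66, 44], [94, 67, 44], [92, 62, 42], [95, 67, 44], [94, 68, 46]] [[193, 138, 89], [198, 142, 96], [194, 139, 93], [195, 139, 95], [196, 136, 91], [197, 112, 76], [208, 81, 61], [212, 60, 49], [217, 57, 50], [213, 53, 47], [213, 56, 48], [214, 58, 50]]
[[457.8   3.2  60. ]
 [549.6   0.7  60. ]
 [458.3 -10.8  60. ]
 [549.4 -13.1  60. ]]
[[454.80647655   0.59137649   5.        ]]
```

Call:
play_rows(
  targets=[
    {"linear": [0,0,60]},
    {"linear": [0,0,120]},
    {"linear": [0,0,170]},
    {"linear": [0,0,200]},
    {"linear": [0,0,207]},
    {"linear": [0,0,207]},
  ],
)

```text
validation failed for argument at $.ta...
```

Call:
play_rows(
  targets=[
    {"linear": [0,-5,0]},
    {"linear": [0,-10,0]},
    {"linear": [0,-15,0]},
    {"linear": [0,-18,0]},
    {"linear": [0,-21,0]},
    {"linear": [0,-24,0]},
    {"linear": [0,-27,0]},
    {"linear": [0,-30,0]},
    {"linear": [0,-32,0]},
    {"linear": [0,-33,0]},
    {"linear": [0,-33,0]},
  ],
)

```text
validation failed for argument at $.ta...
```

```bash
cat > look.py <<'E'
from h import *
import sys
n=sys.argv[1]
s=env.state();print(s['t'],s['eef_pos'].round(1),s['tcp_rot'].round(3),s['ft_force'].round(1))
im,d=env.read_camera("top");np.savez(n+".npz",im=im,d=d)
b=[int(v) for v in sys.argv[2:6]] if len(sys.argv)>2 else (240,120,440,300)
z=cv2.resize(im[b[1]:b[3],b[0]:b[2]],None,fx=3.3,fy=3.3,interpolation=cv2.INTER_CUBIC)[:600,:800]
cv2.imwrite(f"pics/{n}.png",z[:,:,::-1])
E
python3 look.py a1
```

```text
2.4 [ 590.  -153.4  292.6] [3.141 0.    1.551] [ 0.1 -0.1  0.8]
```

View pics/a1.png

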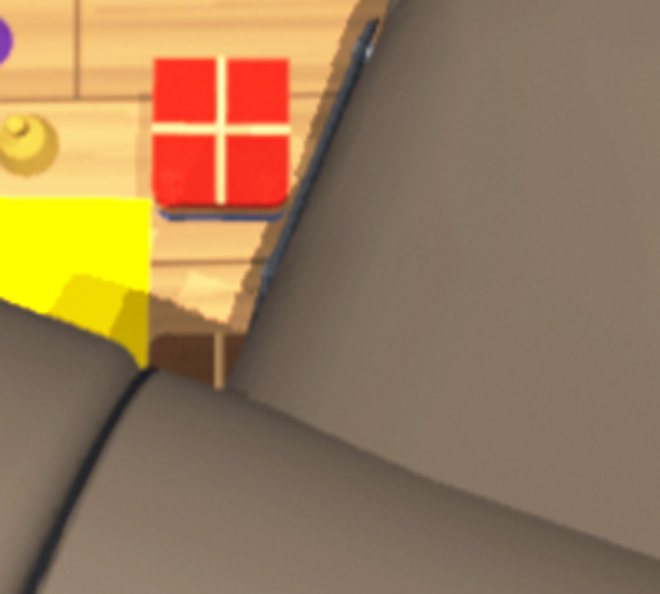

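The moves were refused because "turn" is required, and the arm blocks the top view. I'll resend them with "turn" included.

Call:
play_rows(
  targets=[
    {"linear": [0,0,60],"turn": 0},
    {"linear": [0,0,120],"turn": 0},
    {"linear": [0,0,170],"turn": 0},
    {"linear": [0,0,200],"turn": 0},
    {"linear": [0,0,207],"turn": 0},
    {"linear": [0,0,207],"turn": 0},
  ],
)

```text
t: 3.2
eef_pos: [590.5, -154.3, 85.8]
tcp_rot: [3.141, 0.0, 1.55]
ft_force: [0.1, -0.0, 0.6]
opening: 0.003
```

```bash
cat > lookc.py <<'E'
from h import *
import sys
n=sys.argv[1];c=sys.argv[2]
s=env.state();print(s['t'],s['eef_pos'].round(1),s['tcp_rot'].round(3),s['ft_force'].round(1))
cp=env.camera_params(c)
im,d=env.read_camera(c);np.savez(n+".npz",im=im,d=d,**{'cp_'+k:v for k,v in cp.items()})
b=[int(v) for v in sys.argv[3:7]]
f=min(800/(b[2]-b[0]),600/(b[3]-b[1]))
z=cv2.resize(im[b[1]:b[3],b[0]:b[2]],None,fx=f,fy=f,interpolation=cv2.INTER_CUBIC)[:600,:800]
cv2.imwrite(f"pics/{n}.png",z[:,:,::-1])
E
python3 lookc.py s1 side 220 120 420 270;python3 lookc.py w2 wrist 0 0 640 400
```

```text
3.2 [ 590.5 -154.3   85.8] [3.141 0.    1.55 ] [ 0.1 -0.   0.6]
3.25 [ 590.7 -154.4   86.4] [3.14 0.   1.55] [-0.   0.5  0.9]
```

View pics/s1.png

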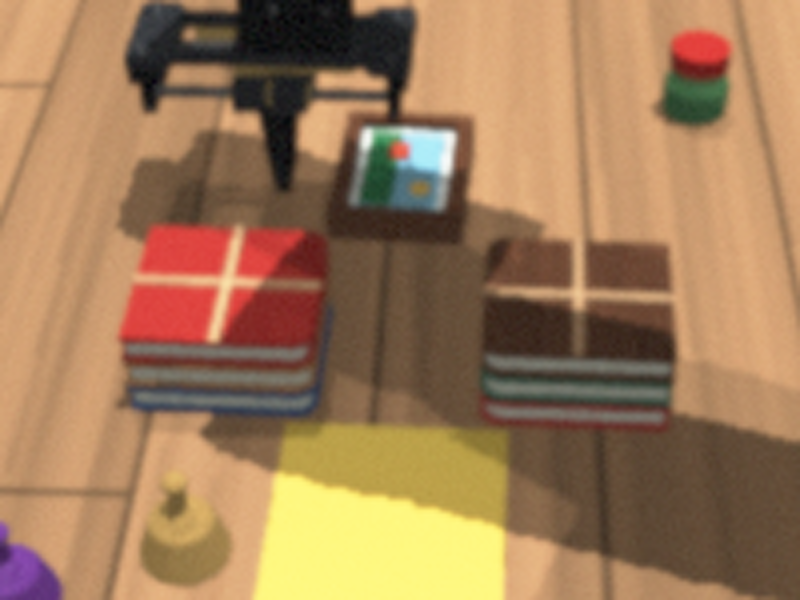

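View pics/w2.png

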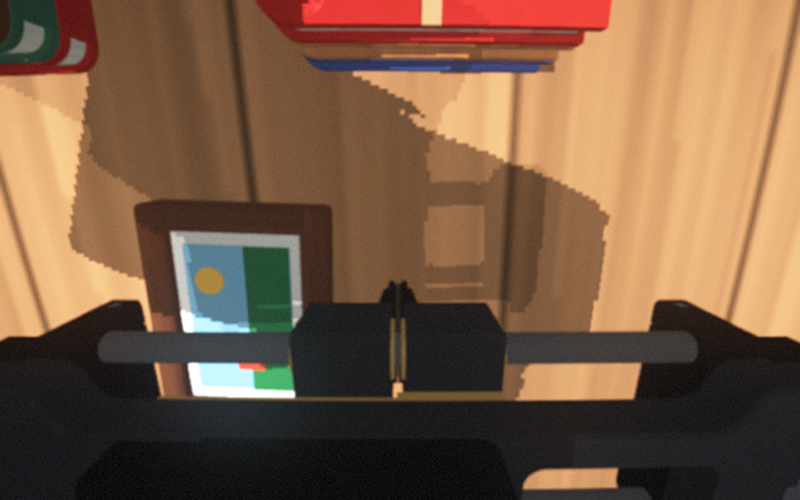

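Call:
play_rows(
  targets=[
    {"linear": [0,-5,0],"turn": 0},
    {"linear": [0,-10,0],"turn": 0},
    {"linear": [0,-15,0],"turn": 0},
    {"linear": [0,-19,0],"turn": 0},
    {"linear": [0,-23,0],"turn": 0},
    {"linear": [0,-27,0],"turn": 0},
    {"linear": [0,-31,0],"turn": 0},
    {"linear": [0,-33,0],"turn": 0},
    {"linear": [0,-33,0],"turn": 0},
  ],
)

```text
t: 4.42
eef_pos: [557.1, -153.6, 85.2]
tcp_rot: [-3.141, -0.0, 1.55]
ft_force: [0.2, 0.3, -0.4]
opening: 0.002
```

```bash
python3 lookc.py w3 wrist 0 0 640 400
```

```text
4.425 [ 557.1 -153.6   85.2] [-3.141 -0.     1.55 ] [ 0.2  0.3 -0.4]
```

View pics/w3.png

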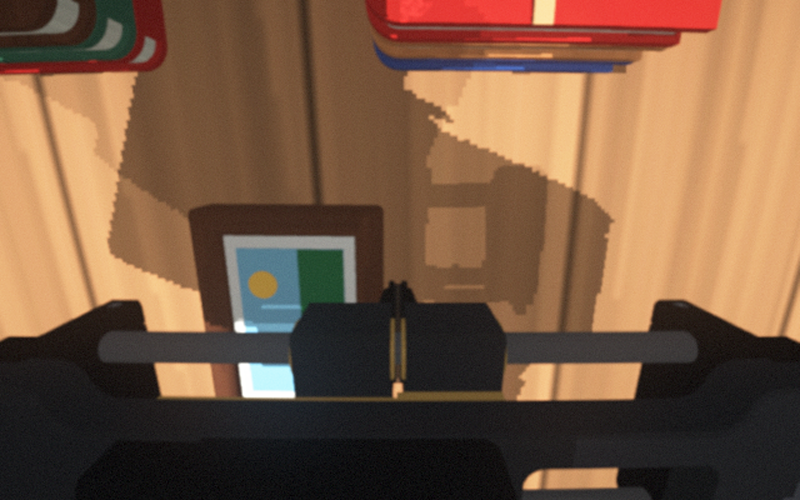

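Call:
play_rows(
  targets=[
    {"linear": [0,-3,0],"turn": 0},
    {"linear": [0,-6,0],"turn": 0},
    {"linear": [0,-8,0],"turn": 0},
    {"linear": [0,-8,0],"turn": 0},
  ],
)

```text
t: 4.97
eef_pos: [549.0, -153.5, 85.2]
tcp_rot: [-3.141, -0.0, 1.55]
ft_force: [0.8, 1.4, 0.0]
opening: 0.007
```

```bash
python3 lookc.py w4 wrist 0 0 640 400
```

```text
4.975 [ 549.  -153.5   85.2] [-3.141 -0.     1.55 ] [0.8 1.4 0. ]
```

View pics/w4.png

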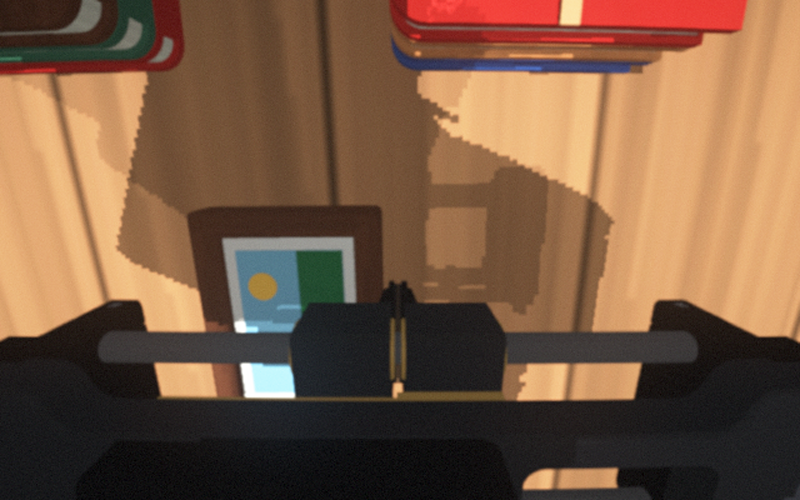

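```bash
cat >> h.py <<'E'
def ld(n):
    f=np.load(n+".npz"); return f['im'],{k[3:]:(f[k] if f[k].ndim else float(f[k])) for k in f.files if k.startswith('cp_')}
E
python3 - <<'E'
from h import *
im,cp=ld("w4")
print("C",-cp['R'].T@cp['t'])
for r in (180,210):
    print(r,im[r,145:190].sum(1).tolist(),'|',im[r,280:312].sum(1).tolist())
print(im[155:200,230].sum(1).tolist())
print(im[50,110:150].sum(1).tolist());print(im[50,305:330].tolist())
E
```

```text
C [551.01737139 -81.32725949 177.96357651]
180 [313, 322, 306, 325, 289, 214, 159, 146, 146, 148, 135, 154, 140, 148, 143, 134, 141, 141, 136, 134, 118, 135, 138, 129, 134, 131, 142, 138, 135, 127, 134, 139, 128, 140, 134, 128, 129, 125, 136, 138, 125, 136, 139, 141, 131] | [133, 121, 129, 119, 120, 139, 122, 127, 127, 144, 135, 138, 154, 131, 135, 137, 125, 135, 131, 133, 134, 134, 131, 121, 138, 183, 225, 237, 257, 250, 253, 269]
210 [331, 325, 335, 329, 329, 324, 318, 324, 318, 299, 220, 177, 155, 157, 158, 150, 149, 150, 156, 136, 138, 148, 136, 137, 145, 140, 139, 151, 138, 135, 153, 149, 142, 137, 184, 306, 400, 444, 455, 456, 451, 452, 450, 431, 389] | [460, 451, 428, 321, 203, 141, 143, 125, 140, 149, 138, 142, 143, 129, 133, 140, 147, 136, 123, 125, 142, 139, 139, 139, 135, 150, 204, 257, 264, 248, 250, 257]
[241, 235, 237, 235, 226, 229, 229, 218, 216, 188, 149, 123, 131, 129, 114, 127, 134, 131, 142, 143, 127, 139, 132, 131, 138, 147, 129, 135, 135, 140, 142, 146, 145, 150, 249, 378, 461, 451, 462, 455, 454, 457, 458, 456, 430]
[160, 145, 160, 140, 155, 165, 151, 177, 191, 203, 219, 226, 208, 222, 213, 219, 216, 195, 197, 188, 179, 151, 169, 166, 174, 171, 155, 148, 161, 142, 148, 160, 167, 193, 238, 257, 251, 245, 258, 258]
[[114, 77, 53], [114, 79, 52], [116, 80, 57], [111, 74, 49], [113, 79, 56], [115, 77, 54], [110, 73, 50], [112, 74, 52], [111, 75, 50], [114, 78, 54], [115, 80, 54], [115, 80, 55], [111, 76, 55], [103, 72, 57], [87, 66, 61], [75, 59, 72], [50, 48, 74], [45, 49, 80], [45, 53, 83], [45, 51, 85], [49, 55, 91], [47, 52, 90], [50, 57, 90], [44, 51, 88], [43, 48, 84]]
```

```bash
python3 - <<'E'
from h import *
im,cp=ld("w4")
print(onz(cp,[[149.8,180],[305.5,180],[154.8,210],[306.3,210],[179.8,210],[283.4,210]],22).round(1))
print(onz(cp,[[143,50],[319,50]],6).round(1))
print(onz(cp,[[143,50],[319,50]],0).round(1))
E
```

```text
[[ 453.8 -107.9   22. ]
 [ 543.4 -109.8   22. ]
 [ 453.6 -125.9   22. ]
 [ 543.3 -127.6   22. ]
 [ 468.6 -126.1   22. ]
 [ 529.9 -127.4   22. ]]
[[452.4 -35.6   6. ]
 [552.6 -38.5   6. ]]
[[449.  -34.    0. ]
 [552.6 -37.    0. ]]
```

Call:
play_rows(
  targets=[
    {"linear": [0,12,0],"turn": 0},
    {"linear": [0,12,-30],"turn": 0},
    {"linear": [0,12,-70],"turn": 0},
    {"linear": [-50,0,-70],"turn": 0},
    {"linear": [-98,-30,-70],"turn": 0},
    {"linear": [-98,-49,-70],"turn": 0},
    {"linear": [-98,-49,-70],"turn": 0},
  ],
)

```text
t: 5.9
eef_pos: [497.9, -251.0, 155.3]
tcp_rot: [-3.141, -0.0, 1.548]
ft_force: [0.6, 1.0, 0.7]
opening: 0.001
```

Call:
play_rows(
  targets=[
    {"linear": [0,0,0],"turn": 0},
    {"linear": [0,0,0],"turn": 0},
    {"linear": [0,0,0],"turn": 0},
    {"linear": [0,0,0],"turn": 0},
  ],
  hand=52,
)

```text
t: 6.4
eef_pos: [498.4, -250.2, 155.1]
tcp_rot: [3.142, -0.0, 1.55]
ft_force: [-0.5, 0.1, 0.0]
opening: 0.37
```

```bash
python3 lookc.py w5 wrist 0 0 640 400;python3 lookc.py s5 side 220 120 420 270
```

```text
6.4 [ 498.4 -250.2  155.1] [ 3.142 -0.     1.55 ] [-0.5  0.1  0. ]
6.45 [ 498.4 -250.3  155.2] [ 3.142 -0.     1.55 ] [ 0.1  0.6 -0.2]
```

View pics/w5.png

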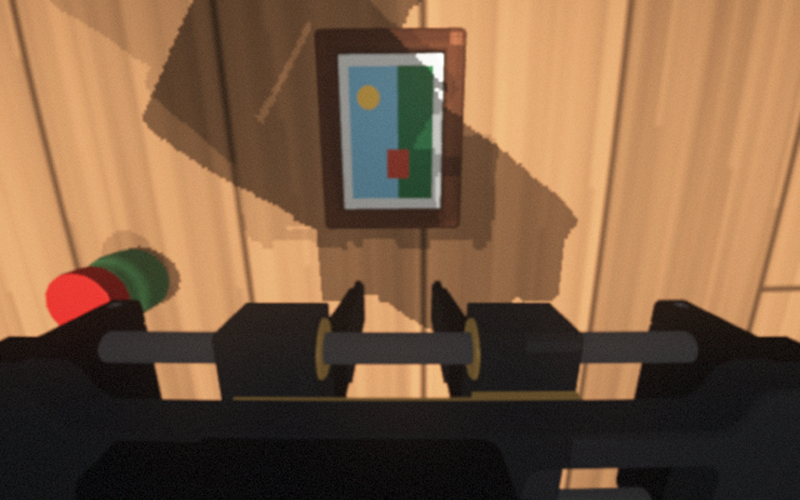

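View pics/s5.png

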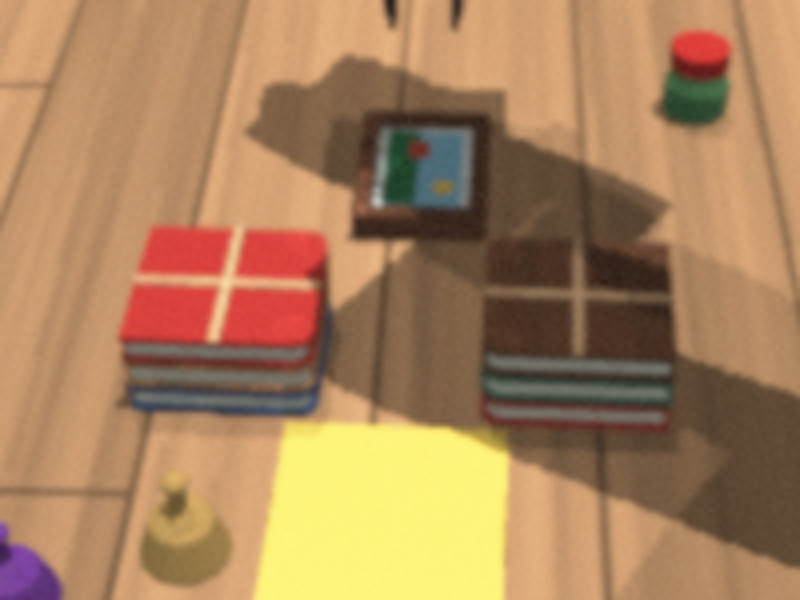

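```bash
python3 - <<'E'
from h import *
im,cp=ld("w5")
print("inner",loc((262,35,365,172),im,cp,lambda R,G,B:(R+G+B>270)&(B>85),22))
for r in (60,100,140): print(r,im[r,245:290].sum(1).tolist(),im[r,345:380].sum(1).tolist())
print(im[170:190,320].sum(1).tolist())
print(onz(cp,[[320,181]],22))
E
```

```text
inner ((497.2110595703125, -162.46066284179688), (92.11604309082031, 63.288612365722656), 89.2721939086914)
60 [210, 212, 224, 214, 226, 223, 214, 205, 155, 129, 125, 134, 125, 115, 129, 127, 115, 124, 128, 115, 118, 115, 132, 104, 132, 224, 340, 406, 427, 420, 441, 429, 425, 394, 360, 324, 340, 340, 340, 341, 365, 330, 338, 346, 342] [220, 339, 559, 725, 749, 751, 751, 751, 735, 577, 332, 218, 247, 251, 263, 271, 268, 298, 287, 285, 273, 271, 268, 261, 269, 246, 297, 432, 501, 523, 532, 529, 532, 524, 527]
100 [220, 205, 222, 228, 210, 220, 218, 234, 227, 202, 176, 147, 120, 118, 112, 135, 138, 140, 115, 118, 127, 114, 123, 122, 120, 121, 168, 259, 362, 424, 436, 427, 431, 423, 417, 377, 345, 351, 339, 337, 347, 336, 341, 339, 333] [329, 478, 560, 585, 589, 580, 562, 482, 338, 197, 155, 179, 178, 168, 184, 181, 181, 176, 181, 159, 164, 168, 168, 165, 180, 235, 273, 361, 410, 449, 449, 465, 504, 535, 540]
140 [215, 232, 230, 213, 213, 219, 227, 205, 228, 233, 222, 214, 190, 141, 130, 130, 136, 130, 141, 134, 122, 117, 108, 124, 120, 115, 106, 119, 165, 271, 370, 425, 418, 426, 430, 414, 390, 350, 340, 325, 330, 328, 331, 342, 319] [294, 385, 420, 453, 459, 504, 508, 397, 252, 142, 125, 134, 146, 151, 143, 108, 137, 130, 147, 143, 130, 125, 131, 157, 200, 226, 235, 234, 224, 242, 229, 239, 243, 238, 238]
[128, 119, 121, 122, 122, 127, 140, 125, 116, 123, 131, 133, 157, 199, 211, 213, 220, 207, 206, 212]
[[ 501.43962324 -220.41030848   22.        ]]
```

Call:
play_rows(
  targets=[
    {"linear": [0,0,35],"turn": 0},
    {"linear": [0,0,62],"turn": 0},
    {"linear": [0,0,69],"turn": 0},
    {"linear": [0,0,69],"turn": 0},
  ],
)

```text
t: 7.0
eef_pos: [498.3, -250.5, 86.3]
tcp_rot: [-3.141, -0.0, 1.55]
ft_force: [0.6, -0.6, -0.1]
opening: 0.547
```

Call:
play_rows(
  targets=[
    {"linear": [8,0,0],"turn": 0},
    {"linear": [14,0,0],"turn": 0},
    {"linear": [18,0,0],"turn": 0},
    {"linear": [22,0,0],"turn": 0},
    {"linear": [26,0,0],"turn": 0},
    {"linear": [31,0.3,0],"turn": 0},
    {"linear": [37,0.6,0],"turn": 0},
    {"linear": [43,0.9,0],"turn": 0},
    {"linear": [49,1.2,0],"turn": 0},
    {"linear": [55,1.5,0],"turn": 0},
    {"linear": [61,1.8,0],"turn": 0},
    {"linear": [66,2,0],"turn": 0},
    {"linear": [70,2,0],"turn": 0},
    {"linear": [70,2,0],"turn": 0},
  ],
)

```text
t: 8.75
eef_pos: [501.5, -180.0, 86.1]
tcp_rot: [-3.141, -0.001, 1.55]
ft_force: [0.3, -0.5, -0.7]
opening: 0.545
```

```bash
python3 lookc.py w6 wrist 0 0 640 400;python3 lookc.py s6 side 220 120 420 270
```

```text
8.75 [ 501.5 -180.    86.1] [-3.141e+00 -1.000e-03  1.550e+00] [ 0.3 -0.5 -0.7]
8.8 [ 501.5 -180.2   86. ] [-3.141e+00 -1.000e-03  1.550e+00] [ 0.1 -0.1 -1.7]
```

View pics/w6.png

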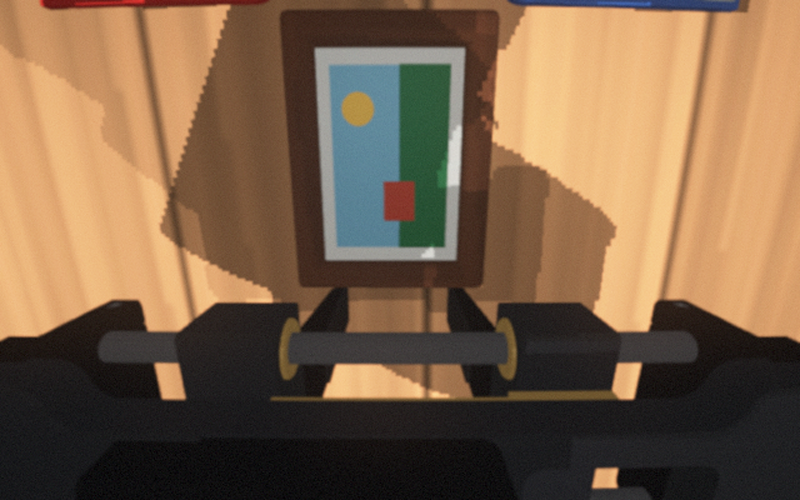

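View pics/s6.png

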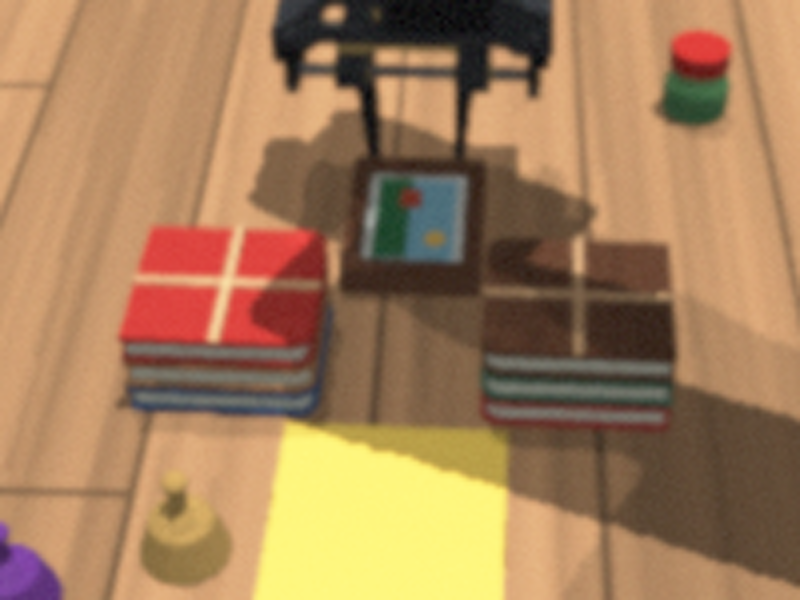

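```bash
python3 - <<'E'
from h import *
im,cp=ld("w6")
print("inner",loc((240,25,380,220),im,cp,lambda R,G,B:(R+G+B>250)&(B>80),22))
for r in (2,4): print(im[r,205:228].sum(1).tolist(),im[r,396:418].tolist())
for r in (20,200): print(im[r,215:250].sum(1).tolist(),im[r,375:405].sum(1).tolist())
E
```

```text
inner ((500.30584716796875, -108.12930297851562), (90.32296752929688, 62.19655990600586), 88.82907104492188)
[152, 146, 164, 165, 183, 173, 193, 203, 222, 239, 244, 244, 247, 261, 236, 261, 244, 261, 260, 252, 254, 241, 262] [[148, 104, 73], [149, 105, 72], [148, 106, 74], [144, 104, 71], [147, 105, 70], [149, 105, 74], [148, 102, 70], [149, 104, 72], [151, 103, 73], [147, 104, 70], [140, 101, 74], [122, 87, 68], [107, 81, 72], [86, 70, 74], [72, 58, 72], [59, 56, 72], [52, 53, 76], [48, 52, 76], [48, 50, 76], [47, 52, 80], [45, 49, 80], [51, 54, 89]]
[224, 208, 230, 230, 225, 227, 237, 255, 236, 241, 258, 251, 241, 252, 256, 258, 267, 258, 259, 260, 251, 253, 269] [[148, 102, 71], [149, 105, 73], [149, 103, 71], [152, 108, 75], [147, 105, 69], [153, 107, 76], [145, 103, 69], [149, 106, 74], [146, 101, 69], [148, 104, 74], [150, 106, 76], [147, 107, 72], [145, 103, 71], [140, 103, 72], [136, 97, 72], [128, 94, 71], [118, 86, 73], [110, 81, 69], [108, 79, 71], [105, 79, 77], [93, 75, 75], [88, 73, 75]]
[245, 263, 266, 270, 240, 234, 250, 253, 229, 167, 154, 120, 140, 127, 132, 144, 141, 143, 130, 135, 130, 130, 149, 121, 130, 133, 133, 134, 138, 141, 124, 125, 144, 135, 134] [171, 159, 173, 156, 173, 191, 200, 215, 216, 210, 204, 216, 218, 189, 204, 200, 205, 199, 208, 194, 203, 190, 186, 211, 276, 319, 334, 318, 336, 323]
[260, 252, 245, 249, 236, 256, 246, 251, 248, 254, 250, 260, 239, 262, 252, 260, 261, 263, 256, 269, 272, 222, 183, 157, 134, 131, 148, 145, 138, 140, 146, 142, 148, 153, 139] [133, 142, 141, 130, 144, 126, 137, 123, 121, 118, 131, 112, 166, 213, 250, 256, 254, 266, 259, 259, 258, 249, 248, 264, 257, 246, 249, 253, 252, 251]
```

```bash
python3 - <<'E'
from h import *
im,cp=ld("w6")
print(onz(cp,[[211,2],[408,2]],5).round(1), onz(cp,[[224,20],[398.5,20]],22).round(1))
E
```

```text
[[445.8 -38.6   5. ]
 [554.7 -40.9   5. ]] [[457.2 -53.7  22. ]
 [545.3 -55.5  22. ]]
```

Call:
play_rows(
  targets=[
    {"linear": [5,0,0],"turn": 0},
    {"linear": [11,0,0],"turn": 0},
    {"linear": [17,0,0],"turn": 0},
    {"linear": [23,0,0],"turn": 0},
    {"linear": [29,0,0],"turn": 0},
    {"linear": [35,0,0],"turn": 0},
    {"linear": [41,0,0],"turn": 0},
    {"linear": [47,0,0],"turn": 0},
    {"linear": [53,0,0],"turn": 0},
    {"linear": [59,0,0],"turn": 0},
    {"linear": [65,0,0],"turn": 0},
    {"linear": [71,0,0],"turn": 0},
    {"linear": [77,0,0],"turn": 0},
    {"linear": [83,0,0],"turn": 0},
    {"linear": [89,0,0],"turn": 0},
    {"linear": [95,0,0],"turn": 0},
    {"linear": [101,0,0],"turn": 0},
    {"linear": [107,0,0],"turn": 0},
    {"linear": [112,0,0],"turn": 0},
    {"linear": [112,0,0],"turn": 0},
  ],
)

```text
t: 11.35
eef_pos: [504.0, -68.1, 86.2]
tcp_rot: [-3.141, -0.0, 1.55]
ft_force: [0.1, -0.2, 0.6]
opening: 0.547
```

```bash
python3 lookc.py w7 wrist 0 0 640 400;python3 lookc.py s7 side 220 120 420 270
```

```text
11.35 [504.  -68.1  86.2] [-3.141 -0.     1.55 ] [ 0.1 -0.2  0.6]
11.4 [504.  -68.3  86.2] [ 3.142 -0.     1.55 ] [-0.3 -0.3 -0.9]
```

View pics/w7.png

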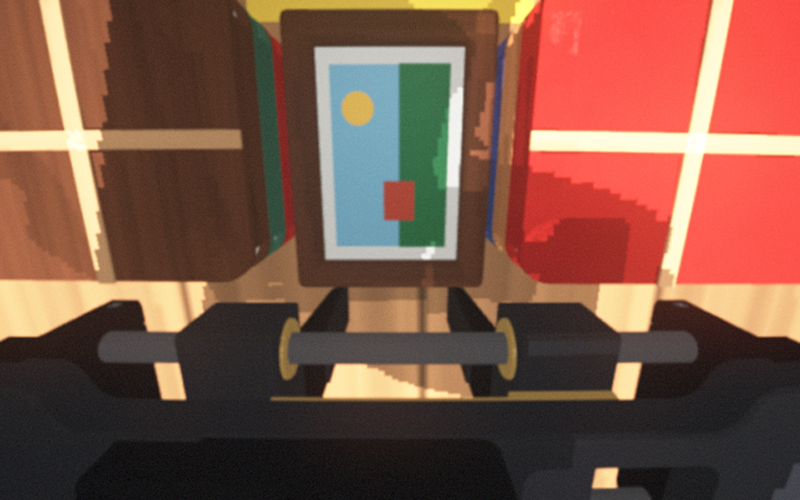

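View pics/s7.png

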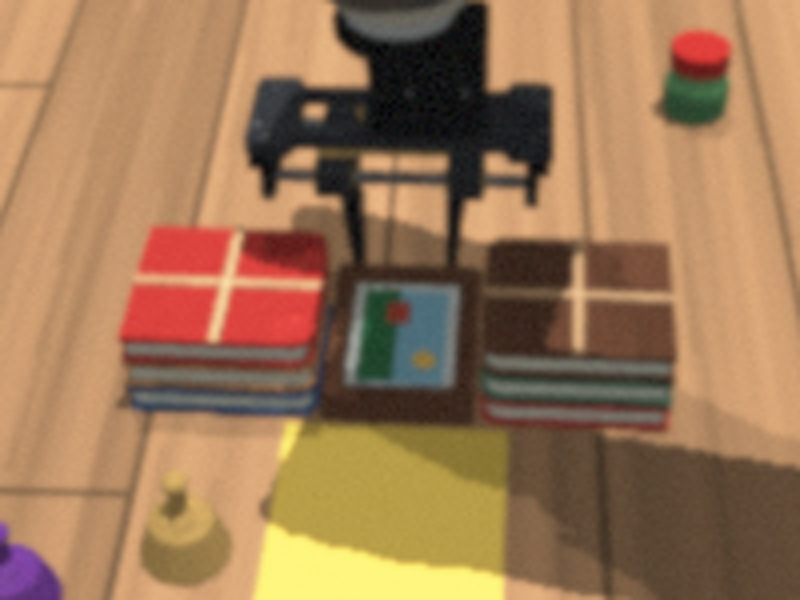

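Call:
play_rows(
  targets=[
    {"linear": [5,0,0],"turn": 0},
    {"linear": [11,0,0],"turn": 0},
    {"linear": [17,0,0],"turn": 0},
    {"linear": [23,0,0],"turn": 0},
    {"linear": [29,0,0],"turn": 0},
    {"linear": [35,0,0],"turn": 0},
    {"linear": [41,0,0],"turn": 0},
    {"linear": [47,0,0],"turn": 0},
    {"linear": [53,0,0],"turn": 0},
    {"linear": [59,0,0],"turn": 0},
    {"linear": [65,0,0],"turn": 0},
    {"linear": [71,0,0],"turn": 0},
    {"linear": [77,0,0],"turn": 0},
    {"linear": [83,0,0],"turn": 0},
    {"linear": [89,0,0],"turn": 0},
    {"linear": [95,0,0],"turn": 0},
    {"linear": [101,0,0],"turn": 0},
    {"linear": [107,0,0],"turn": 0},
    {"linear": [112,0,0],"turn": 0},
    {"linear": [112,0,0],"turn": 0},
  ],
)

```text
t: 13.95
eef_pos: [506.3, 43.9, 86.1]
tcp_rot: [-3.141, -0.0, 1.55]
ft_force: [0.5, -0.1, -0.4]
opening: 0.546
```

```bash
python3 lookc.py w8 wrist 0 0 640 400;python3 lookc.py s8 side 220 120 440 345
```

```text
13.95 [506.3  43.9  86.1] [-3.141 -0.     1.55 ] [ 0.5 -0.1 -0.4]
14.0 [506.2  43.7  86.1] [-3.141 -0.     1.55 ] [ 0.6 -0.4 -0. ]
```

View pics/w8.png

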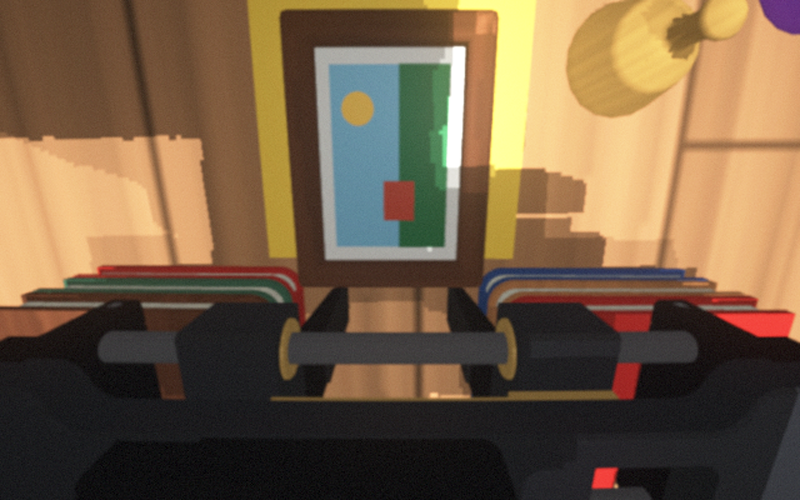

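View pics/s8.png

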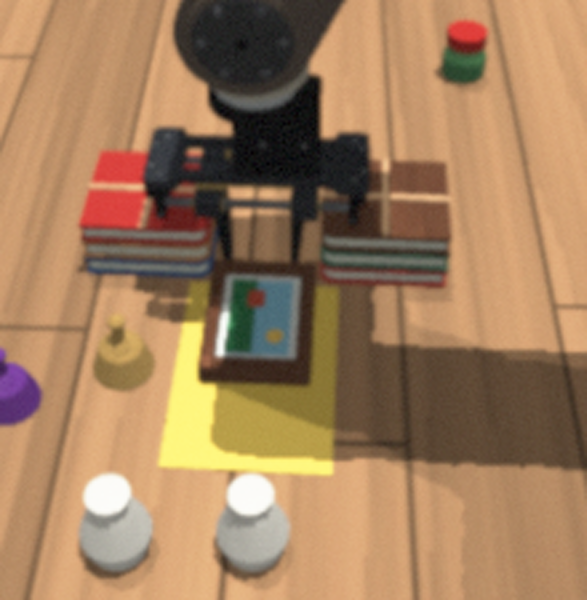

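Call:
play_rows(
  targets=[
    {"linear": [4,0,0],"turn": 0},
    {"linear": [9,0,0],"turn": 0},
    {"linear": [14,0,0],"turn": 0},
    {"linear": [19,0,0],"turn": 0},
    {"linear": [24,0,0],"turn": 0},
    {"linear": [29,0,0],"turn": 0},
    {"linear": [33,0,0],"turn": 0},
    {"linear": [37,0,0],"turn": 0},
    {"linear": [40,0,0],"turn": 0},
    {"linear": [42,0,0],"turn": 0},
    {"linear": [43,0,0],"turn": 0},
    {"linear": [43,0,0],"turn": 0},
  ],
)

```text
t: 15.55
eef_pos: [507.3, 86.5, 86.3]
tcp_rot: [3.141, -0.0, 1.55]
ft_force: [-0.0, -0.6, 0.8]
opening: 0.546
```

Call:
play_rows(
  targets=[
    {"linear": [-5,0,0],"turn": 0},
    {"linear": [-15,0,0],"turn": 0},
    {"linear": [-25,0,0],"turn": 0},
    {"linear": [-25,0,-30],"turn": 0},
    {"linear": [-25,0,-80],"turn": 0},
    {"linear": [-25,0,-130],"turn": 0},
    {"linear": [-60,0,-180],"turn": 0},
    {"linear": [-120,0,-200],"turn": 0},
    {"linear": [-180,0,-200],"turn": 0},
    {"linear": [-240,0,-200],"turn": 0},
    {"linear": [-300,0,-200],"turn": 0},
    {"linear": [-350,0,-200],"turn": 0},
    {"linear": [-350,0,-200],"turn": 0},
    {"linear": [-350,0,-200],"turn": 0},
  ],
)

```text
t: 17.3
eef_pos: [499.4, -263.5, 285.9]
tcp_rot: [-3.141, -0.001, 1.549]
ft_force: [-0.3, 0.2, -0.2]
opening: 0.548
```

```bash
python3 lookc.py t9 top 140 100 440 310;python3 lookc.py s9 side 200 120 440 345
```

```text
17.3 [ 499.4 -263.5  285.9] [-3.141e+00 -1.000e-03  1.549e+00] [-0.3  0.2 -0.2]
17.35 [ 499.6 -262.9  286.1] [-3.141e+00 -1.000e-03  1.550e+00] [-0.3  0.2 -0.3]
```

View pics/t9.png

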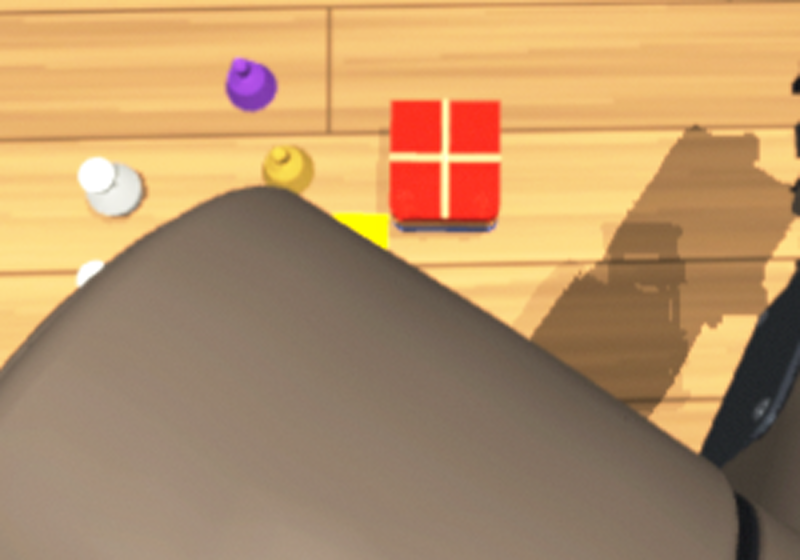

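View pics/s9.png

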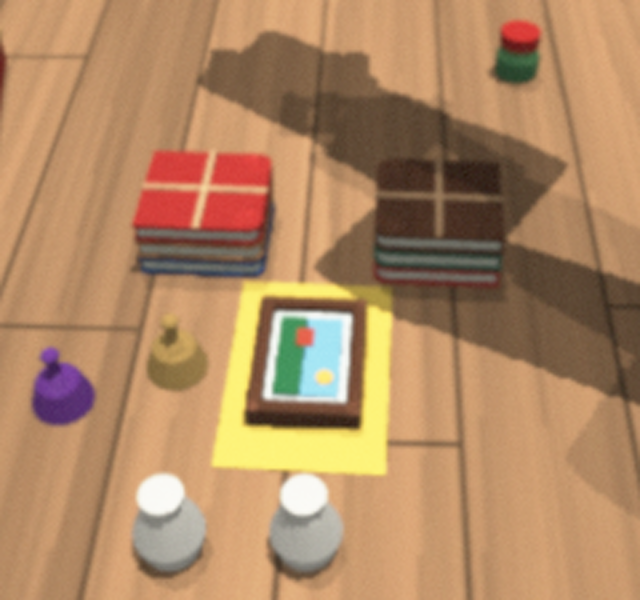

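```bash
python3 - <<'E'
from h import *
im,cp=ld("s9")
print("picture inner",loc((290,230,336,275),im,cp,lambda R,G,B:(B>75)&(G>80),22))
print("card",loc((270,215,360,305),im,cp,lambda R,G,B:(R>200)&(G>180)&(B<150)|(B>75)&(R<190),0))
a=np.load("side0.npz")['im'].astype(int);d=np.abs(a-im).sum(2)
for n,b in dict(vase=(295,295,335,335),bell=(250,235,282,267),jar=(382,125,405,152)).items():
    x=[cv2.phaseCorrelate(q[b[1]:b[3],b[0]:b[2]].sum(2).astype(np.float32),w[b[1]:b[3],b[0]:b[2]].sum(2).astype(np.float32)) for q,w in [(a,im.astype(int))]]
    print(n,x)
E
```

```text
picture inner ((505.5662536621094, 160.9249267578125), (97.22242736816406, 69.51806640625), 88.83500671386719)
card ((492.48944091796875, 145.10667419433594), (238.0281982421875, 162.14141845703125), 88.75712585449219)
vase [((-0.03080229294205239, 0.11101732211733406), 1.0091402491927146)]
bell [((0.061874874450992934, 0.047326885453518486), 1.0055006686598063)]
jar [((-0.013100192362220042, 0.36065619435840013), 1.0418083954740454)]
```

```bash
python3 -c "
from cell import env
print(env.job_done(), env.state()['t'])"
```

```text
the job is handed in; nothing more can be done
the job is handed in; nothing more can be done
```

I pushed the picture through the gap onto the yellow card, drew the hand away, and handed the job in at about 17 s of the 64 s allowed. I first nudged it about 11 mm sideways with the closed fingertips to line it up. Two open fingers on its rear edge then pushed it straight through, without touching either bundle as far as the wrist view showed.

**Final position:** the side camera puts the picture's centre at about (505.6, 160.9) mm, turned 88.8°. The card measured about (506, 159) mm at 88.8° before the move, so the picture is roughly 2 mm off along the way through and 1 mm across.

**Vase, bell and jar:** none shifted more than about 0.4 px in the side camera compared with the start. The force readings between moves stayed near zero.

**Checks that failed or disagreed:**
- My first two small moves were refused because they left out "turn". Nothing moved.
- The arm blocked the top camera after the push, so the final check rests on the side view alone.
- My re-measurement of the card with the picture on it was useless because the colour mask spilled over, so I used the earlier card measurement.
- The wrist and top cameras disagreed by about 2 mm on where the picture started.

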